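Nest a stackable parts tray on the docked tray it matches

TASK

The blue parts tray lies on the middle shelf of the stacking stand, between two grey trays of the same pattern. Without lifting it off (it is too wide to pick up), slide it sideways onto the grey tray whose two cut corners lie at the same end as its own, so that its skirt drops over that tray's raised top, and press it down past the small spring catches until it is fully home and level. Leave the cups, the brown bottle, the label roll and the blue tape where they stand.

Things in the scene. Friction and masses are not known exactly. Their poses are not given: they have to be found in the camera images.
- stand: Stacking stand, fixed; place and yaw vary. Origin: centre of its underside, on the table; x along the trays' length, y along the row. Aluminium base plate 150 (x) x 400 (y) x 6 mm with a white shelf in the middle and a grey tray docked at each side, centred at y = +132 and -132 mm; which tray is on which side varies.
- shelf_top (a point): Centre of the white shelf's flat top, 25 mm above the table; the shelf is 190 (stand x) x 146 mm (stand y). Between the shelf's edge and the raised top of each grey tray is a slot 12 mm wide, which takes the blue tray's trailing skirt, with a step in it at the height of the trays' shoulders; the shelf is 1 mm higher than those tops.
- upper_tray: Blue tray to be stacked, loose, about 0.15 to 0.26 kg, 132 (x) x 104 (y) x 24 mm. Origin: centre of its underside, level with the skirt's lower edge. The two corners at its +x end are cut at 45 degrees (16 mm legs). It starts on the white shelf, up to 16 mm off centre and 0.25 rad askew, cut end toward stand +x. Slides under a 1 to 2 N push; two fingertips against a side keep it square to them.
- upper_tray_top (a point): Centre of the blue tray's flat top, 24 mm above its origin. This raised top (122 x 94 mm, six round dark marks) is 8 mm high; below it, from 16 mm down, the tray has its full outline of 132 x 104 mm. Underneath is an open skirt, walls 3 mm thick, 9 mm deep, 126 x 98 mm inside.
- upper_tray_cut_end (a point): Point on the blue tray: middle of the lower skirt edge at its cut end, 66 mm from the centre along its +x. Meets the same point of the matching tray when home.
- tray_far_cut: The grey tray that matches: fixed in its dock, axes parallel to the stand's, cut corners at its +x end like the blue tray's. Origin: centre of its underside, 6 mm above the table. 132 (x) x 104 (y) mm, with a shoulder 10 mm above the origin round its raised top. Fully home, the blue skirt stands on the shoulder: blue origin 10 mm above this origin, straight over it.
- tray_far_cut_top (a point): Centre of the matching tray's flat raised top, 122 x 94 mm, 18 mm above its origin. The blue skirt goes over it with 2 mm to spare each side. Both short sides have two steel spring catches (26 mm either side of the middle), sloping out 3.5 mm: they stop the skirt about 3 to 5 mm short of home until the blue tray is pushed down near its middle with roughly 5 to 15 N.
- tray_far_cut_cut_end (a point): Point on the matching grey tray: middle of its cut end, 66 mm from the centre along its +x, at shoulder height.
- tray_near_cut: The other grey tray, fixed in the other dock, the same but with its cut corners at its -x end, so the blue tray cannot go down on it. Origin: centre of its underside.
- sample_cup_0: White sample cup with a red lid, 60 mm across, 54 mm high, loose; bystander, to be left alone. Origin: centre of its underside.
- sample_cup_1: White sample cup with a green lid, 60 mm across, 54 mm high, loose; bystander, to be left alone. Origin: centre of its underside.
- bottle_oil: Brown bottle with a black cap, 52 mm across, 109 mm high, loose; bystander, to be left alone. Origin: centre of its underside.
- tape_liner: Cream label roll standing on its flat side, 68 mm across, 52 mm high, loose; bystander, to be left alone. Origin: centre of its underside.
- tape_blue_roll: Roll of blue tape lying flat, 94 mm across, 25 mm high, loose; bystander, to be left alone. Origin: centre of its underside.

How it is judged (in metres and radians):
On the way:
1. the blue tray lies over the matching tray, its skirt caught round the raised top (z of upper_tray in the frame of tray_far_cut below 0.0172 m and horizontal distance between upper_tray and tray_far_cut below 0.005 m and angle between upper_tray's own z axis and vertical below 0.12 rad), for 0.1 s.
At the end, for the whole second after the job is handed in: The blue tray is at rest on the matching grey tray: its skirt within 1.8 mm of the shoulder, centres within 5 mm, cut ends together (within 6 mm) and level within 0.025 rad (z of upper_tray in the frame of tray_far_cut between 0.008 and 0.0118 m and horizontal distance between upper_tray and tray_far_cut below 0.005 m and horizontal distance between upper_tray_cut_end and tray_far_cut_cut_end below 0.006 m and angle between the z axis of upper_tray and the z axis of tray_far_cut, either way round below 0.025 rad and linear speed of upper_tray below 0.01 m/s); the robot touches nothing.
It fails at once if the blue tray is lifted off (20 mm above the shelf) (z of upper_tray in the frame of stand above 0.045 m).
It fails at once if a bystander (either cup, the brown bottle, the label roll or the blue tape roll) is moved by more than 20 mm (distance of any of sample_cup_0, sample_cup_1, bottle_oil, tape_liner, tape_blue_roll from where it was at the start of the episode above 0.02 m).
It also fails if it takes over 69 s, if anything falls off the work surface, if the arm or the gripper's body presses on something with over 40 N, if the wrist force passes 120 N, or if a joint passes its speed limit or range.

ROBOT

A 6-joint arm with a two-finger parallel gripper is mounted at the origin on a cart in front of the work surface, level with it; the furniture and walls round the work are solid. World frame = base frame: x ahead of the robot, y to its left, z up, the work surface at z = 0. Lengths are in mm, angles in degrees, forces in N, time in s.
With the tool pointing down it reaches from about 275 to 750 mm from the base axis. Payload 10.2 kg.
Tool frame: the origin (TCP) lies between the finger pads; the fingertips stand 19 mm ahead of it and the grasp point (between the pads) is the TCP; z points along the fingers, y is the direction in which the jaws open and shut (so a half turn about z gives the same grasp; the last joint's range is limited). The gripper opens to 88 mm and grips with 3 to 60 N. Pads are 18 mm wide; open, the fingers measure 123 mm over their backs; the gripper's body (75 mm by 187 mm) begins 45 mm behind the grasp point.
Start: joints at [-87.456, 17.928, 85.812, -0, 76.261, -12.8], TCP at [138.907, -506.296, 257.72] pointing down, gripper open.
Joint ranges: [-168.41, 168.41], [-55.51, 124.54], [10.69, 146.95], [-70.63, 250.63], [1, 178], [-165.06, 165.06]. Speed limits (degrees/s): [136.94, 136.94, 172.46, 180, 180, 180].

INTERFACE

Orientations are given as [roll, pitch, yaw] about the fixed x, y, z axes, in that order (R = Rz(yaw) Ry(pitch) Rx(roll)).
In Python, from plant import arm gives the robot as it stands.
- The arm moves only by the tool move_arm, never from a script. Its argument "series" is text: rows parted by semicolons, each of 6 numbers parted by spaces: the shift along the tool's x, y, z normalised to -1 to 1, where 1 is 25 cm, then the turn, a rotation vector about the tool's x, y, z normalised to -1 to 1, where 1 is 90 degrees. In form: x y z wx wy wz; .... A call has exactly 10 rows; each row is the pose to reach, as a shift and turn from the pose commanded when the call began, along the tool's axes at that moment; what a row does not reach only later rows make up. A row lasts 1/8 s, in which the tool goes at most 62.5 mm and 10.7 degrees, less where a joint would pass 70% of its speed; a pose out of reach is approached as far as the arm can. A call with a number of a shift or a turn outside -1 to 1 is refused whole. A call with a gripper value outside its range is refused whole. "jaw" is the finger opening in mm, from 0 to 88.1, set as the call begins (left out, the last holds). The fingers move at their own pace and stop on an object; "force" is the grip in N (left out, the last holds). Time passes only in rows, so rows that repeat a pose let the fingers close, or fill a call up. It gives the time, the measured TCP pose, the force and the opening at its end, in the units of the state.
- arm.observe(): the state, without advancing time (a new reading comes with each control period).
- arm.read_camera(name): name is "scene" or "top" or "wrist"; returns a dict with "color" (384x512x3 uint8, red, green, blue), "fx", "fy", "cx", "cy" (pixels), "view" (4x4, takes a point from world to camera coordinates). Camera axes: x right, y up, looking along -z (the intrinsics and any distortion apply to the point x, -y, -z); pixel columns grow to the right and rows downward; lengths in mm; the calibration is good to about 2 mm. A picture is of the moment at which its call begins. There is no depth.
- arm.close_job(): hands the job in, once; it reports no verdict.
Trained networks look in a picture, given as the dict that the camera call returned (one of the last four; its "shot" number tells which), for a name from the list of things; names that differ only in an ending like _2 or _b are one class to them, and where a whole thing is asked for, a point or a joint stands for the part that bears it (a point fixed in the world has none). Each returns a list of dicts, best first, with "score" (0 to 1); they miss things now and then, are a little off and sometimes report something else, mostly with a low value. They report only what shows in the picture. A call takes as long as a camera call.
- arm.outline_of(name, picture): "region" (384x512 bool, what is visible of it) and "point" ([column, row] in pixels, amid what is visible of it).
- arm.mark_of(name, picture): "point" ([column, row] in pixels: a listed point, or the origin of a listed thing).
The state is a dict: "time_s": time; "q": joint angles; "joint_velocities": joint speeds; "joint_torque": joint torques, N m; "ee_pos": TCP position; "ee_rot": TCP orientation; "ft_force": force on the tool from outside, world axes, zero at the start; "ft_torque": the same for the moment, N m; "finger_gap": opening from 0.0 (shut) to 1.0 (fully open).
Only numpy, scipy, OpenCV 4.12 (cv2) and the standard library are available. Lean on these libraries where they do the work, as an engineer would, in place of code of your own. Each camera call takes 0.05 s, during which the arm holds its last target.

## Working session

There is one attempt and no reset: what is moved stays moved. The work goes in short steps, Python scripts to look and compute and a tool call to move; the robot and the scene stay as the last step left them, time stands still between calls to the robot, and variables do not carry over. Pictures are saved under pics/ and viewed, and the job is handed in when it is done.

Besides the shell and the picture viewer there is one more tool, called after "Emit:" by a JSON object that holds its "api" and its "payload", one argument or row to a line. move_arm: Moves the arm, as the interface text tells. Its arguments: {"type":"object","properties":{"series":{"type":"string"},"jaw":{"type":"number"},"force":{"type":"number"}},"required":["series"]}

```bash
ls; mkdir -p pics; cat > h.py <<'E'
import numpy as np, cv2
from plant import arm
def snap(n,f):
    p=arm.read_camera(n); im=p["color"]
    cv2.imwrite("pics/"+f,im[:,:,::-1]); return p
def ray(p,uv):
    V=np.array(p["view"]);R=V[:3,:3];t=V[:3,3]
    d=np.array([(uv[0]-p["cx"])/p["fx"],-(uv[1]-p["cy"])/p["fy"],-1.])
    return -R.T@t, R.T@d
def atz(p,uv,z):
    o,d=ray(p,uv); return o+d*(z-o[2])/d[2]
def proj(p,X):
    V=np.array(p["view"]);c=V[:3,:3]@np.array(X,float)+V[:3,3]
    return np.array([p["cx"]+p["fx"]*c[0]/-c[2],p["cy"]-p["fy"]*c[1]/-c[2]])
def tri(obs):
    A=np.zeros((3,3));b=np.zeros(3)
    for p,uv in obs:
        o,d=ray(p,uv);d=d/np.linalg.norm(d);M=np.eye(3)-np.outer(d,d);A+=M;b+=M@o
    return np.linalg.solve(A,b)
E
python3 - <<'E'
from h import *
ps={n:snap(n,n+"0.png") for n in("top","scene","wrist")}
for n,p in ps.items():
    print(n,{k:p[k] for k in p if k not in("color","view")})
m={}
for nm in ["shelf_top","upper_tray_top","upper_tray_cut_end","tray_far_cut_top","tray_far_cut_cut_end","tray_near_cut","stand","sample_cup_0","sample_cup_1","bottle_oil","tape_liner","tape_blue_roll"]:
    for n,p in ps.items():
        r=arm.mark_of(nm,p)
        for x in r[:2]: print(nm,n,np.round(x["point"],1),round(x["score"],2))
        if r and r[0]["score"]>.3: m.setdefault(nm,[]).append((p,r[0]["point"]))
    if len(m.get(nm,[]))>1: print("   ",np.round(tri(m[nm]),1))
s=arm.observe();print(s["ee_pos"],s["ee_rot"],s["time_s"],s["ft_force"])
E
```

```text
pics
top {'fx': 373.23787921199994, 'fy': 373.23787921199994, 'cx': 260.4845821348555, 'cy': 195.06480002252596, 'shot': 1}
scene {'fx': 462.27806625983845, 'fy': 462.27806625983845, 'cx': 256.0024433356485, 'cy': 186.87323560234393, 'shot': 2}
wrist {'fx': 295.0029169933971, 'fy': 295.0029169933971, 'cx': 250.97904492089867, 'cy': 187.8320193609372, 'shot': 3}
shelf_top top [306.3 208.1] 0.73
shelf_top scene [295.1 209. ] 0.71
    [538.2  -6.4 -14.8]
upper_tray_top top [308.1 209. ] 0.94
upper_tray_top top [303.1 211.3] 0.72
upper_tray_top scene [297.1 202.3] 0.85
    [526.7  -7.8  36.1]
upper_tray_cut_end top [306.8 188.3] 0.63
upper_tray_cut_end scene [295.4 188.2] 0.81
upper_tray_cut_end scene [238.1 157. ] 0.74
    [602.1  -3.6  21.8]
tray_far_cut_top top [343.9 209.1] 0.65
tray_far_cut_top scene [333.4 206.7] 0.59
    [ 528.9 -132.2   25.1]
tray_far_cut_cut_end top [343.8 191. ] 0.95
tray_far_cut_cut_end top [267.7 210.9] 0.66
tray_near_cut top [266.7 208.4] 0.77
tray_near_cut scene [253.9 207. ] 0.78
    [536.8 135.9 -19.5]
stand top [303.8 212.7] 0.84
stand scene [294.4 211.8
[... 199 characters left out ...]
 scene [268.9 161.5] 0.48
    [693.6 150.5 102.5]
sample_cup_1 top [277.7 151.7] 0.72
sample_cup_1 top [252.4 147.6] 0.57
sample_cup_1 scene [240.3 153.3] 0.68
sample_cup_1 scene [268.9 161.5] 0.48
    [693.6 150.5 102.5]
bottle_oil top [303.2 154.6] 0.5
bottle_oil scene [294.3 187.8] 0.23
tape_liner top [325.5 146.2] 0.9
tape_liner scene [311.2 162.4] 0.64
    [765.3 -69.2  -6.9]
tape_blue_roll top [179.5 248. ] 0.57
tape_blue_roll top [308.1 187.9] 0.55
tape_blue_roll scene [162.1 229.7] 0.68
tape_blue_roll scene [292.9 188.9] 0.47
    [393.6 430.6   3.8]
[ 138.91645104 -506.30404359  257.70315373] [-1.79998001e+02 -2.06330704e-03  1.53430570e+01] 1.95 [ 0.32893668 -0.40038222  0.04408004]
```

```bash
python3 - <<'E'
import cv2
a=cv2.imread("pics/top0.png")[125:285,150:400];cv2.imwrite("pics/top0c.png",cv2.resize(a,None,fx=3.2,fy=3.2,interpolation=3))
a=cv2.imread("pics/scene0.png")[120:270,140:390];cv2.imwrite("pics/scene0c.png",cv2.resize(a,None,fx=3.2,fy=3.2,interpolation=3))
E
```

```text
(no output)
```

View pics/top0c.png

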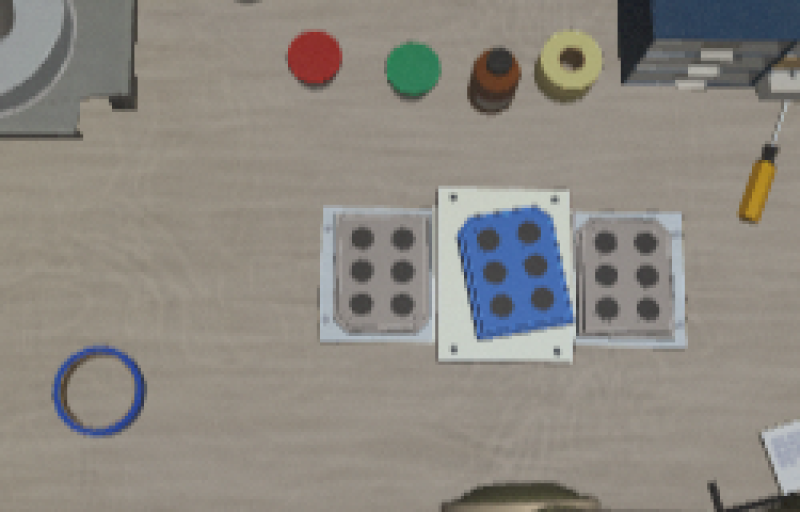

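View pics/scene0c.png

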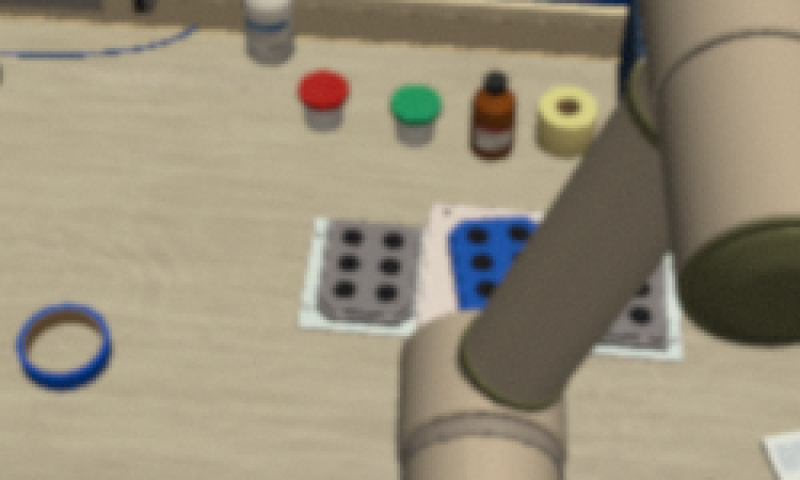

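View pics/top0.png

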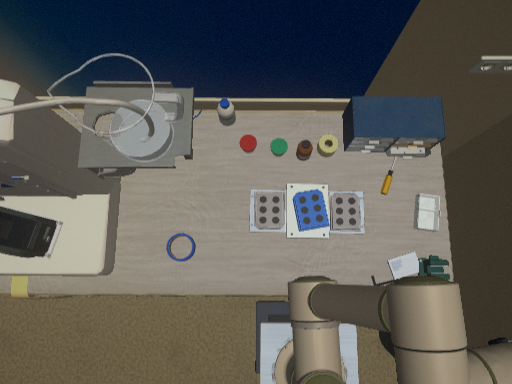

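```bash
cat >> h.py <<'E'
from scipy.spatial.transform import Rotation as Ro
def Rt(s): return Ro.from_euler('xyz',s["ee_rot"],degrees=True).as_matrix()
def go(target,yaw=None,s=None):
    s=s or arm.observe();R=Rt(s);d=R.T@(np.array(target)-s["ee_pos"])
    r=[0,0,0]
    if yaw is not None:
        r=Ro.from_matrix(R.T@Ro.from_euler('xyz',[180,0,yaw],degrees=True).as_matrix()).as_rotvec()*2/np.pi
    print("row",np.round(d/250,4),np.round(r,4),"mm",np.round(d,1))
E
python3 - <<'E'
from h import *
s=arm.observe();R=Rt(s)
p=snap("wrist","w1.png");V=np.array(p["view"]);c=-V[:3,:3].T@V[:3,3]
print("cam in tool",R.T@(c-s["ee_pos"]), "axis",R.T@V[:3,:3].T@[0,0,-1],"up",R.T@V[:3,:3].T@[0,1,0])
t=arm.read_camera("top")
for nm,z in [("sample_cup_0",54),("bottle_oil",109)]: pass
go([450,-60,300],90)
p=t
print(atz(p,[343.9,209.1],24),atz(p,[308,209],49),atz(p,[267,209],24), atz(p,[303,150],109),atz(p,[325.5,144],52),atz(p,[279,147],54))
E
```

```text
cam in tool [  80.74242469    0.47772727 -127.19583482] axis [-0.31241209  0.00130616  0.94994578] up [ 9.49946417e-01 -3.10489519e-04  3.12412722e-01]
row [ 1.6724 -1.3923 -0.1691] [ 0.     -0.     -0.8295] mm [ 418.1 -348.1  -42.3]
[ 528.62814856 -129.87410402   24.        ] [523.92552766  -2.16377212  49.        ] [527.19420914 136.35357563  24.        ] [713.20624596  18.57413944 109.        ] [755.05790195 -67.87104578  52.        ] [742.05692378  95.55785511  54.        ]
```

View pics/w1.png

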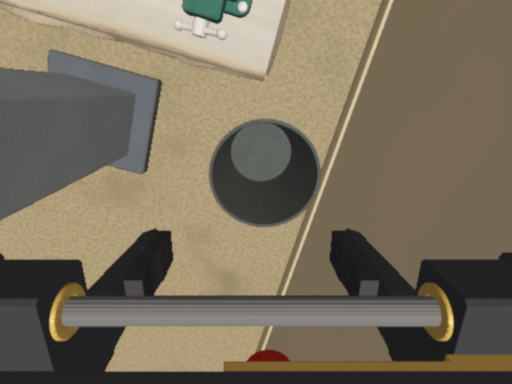

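Emit:
{"api": "move_arm", "payload": {
  "series": "0.1 -0.06 0 0 0 -0.09; 0.2 -0.12 0 0 0 -0.18; 0.3 -0.18 0 0 0 -0.27; 0.4 -0.24 0 0 0 -0.36; 0.5 -0.3 0 0 0 -0.45; 0.6 -0.36 0 0 0 -0.54; 0.7 -0.42 0 0 0 -0.63; 0.8 -0.48 0 0 0 -0.72; 0.9 -0.54 0 0 0 -0.8; 1 -0.6 0 0 0 -0.83",
  "jaw": 60
}}

```text
time_s: 3.3
ee_pos: [340.9, -294.8, 257.8]
ee_rot: [180.0, 0.0, 90.2]
ft_force: [-0.1, -0.1, -0.0]
finger_gap: 0.682
```

```bash
python3 - <<'E'
from h import *
go([525,-105,255],90)
E
```

```text
row [0.7568 0.7388 0.0112] [0.0001 0.0001 0.002 ] mm [189.2 184.7   2.8]
```

Emit:
{"api": "move_arm", "payload": {
  "series": "0.1 0.1 0 0 0 0; 0.2 0.2 0 0 0 0; 0.3 0.3 0 0 0 0; 0.4 0.4 0 0 0 0; 0.5 0.5 0 0 0 0; 0.6 0.6 0 0 0 0; 0.7 0.7 0 0 0 0; 0.76 0.74 0 0 0 0; 0.76 0.74 0 0 0 0; 0.76 0.74 0 0 0 0"
}}

```text
time_s: 4.55
ee_pos: [524.6, -106.0, 257.8]
ee_rot: [-180.0, 0.0, 90.0]
ft_force: [-0.0, 1.2, 0.4]
finger_gap: 0.681
```

```bash
python3 - <<'E'
from h import *
p=snap("wrist","w2.png")
import pickle; pickle.dump(p,open("w2.pkl","wb"))
t=snap("top","t2.png"); pickle.dump(t,open("t2.pkl","wb"))
m={}
for nm in ["shelf_top","upper_tray_top","upper_tray_cut_end","tray_far_cut_top","tray_far_cut_cut_end"]:
    r=arm.mark_of(nm,p)
    for x in r[:2]: print(nm,np.round(x["point"],1),round(x["score"],2))
print(arm.observe()["ee_pos"])
E
```

```text
upper_tray_top [252.   75.5] 0.85
tray_far_cut_top [250.7 180.8] 0.75
tray_far_cut_cut_end [296.7 178.2] 0.79
tray_far_cut_cut_end [252.4  73.8] 0.59
[ 525.01511079 -105.66773906  257.80033639]
```

View pics/w2.png

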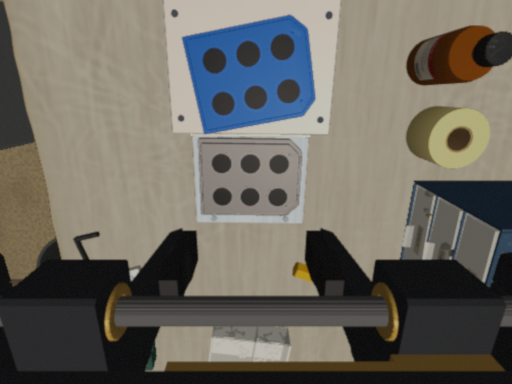

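```bash
cat >> h.py <<'E'
def dots(p,box):
    g=cv2.cvtColor(p["color"],cv2.COLOR_RGB2GRAY); x0,y0,x1,y1=box
    g=cv2.resize(g[y0:y1,x0:x1],None,fx=4,fy=4,interpolation=cv2.INTER_CUBIC)
    b=(g<62).astype(np.uint8)
    n,_,st,c=cv2.connectedComponentsWithStats(b)
    return [((c[i]+.5)/4-.5+[x0,y0],st[i,4]/16,st[i,2]/st[i,3]) for i in range(1,n) if st[i,4]>16*80 and st[i,4]<16*800 and .7<st[i,2]/st[i,3]<1.5]
def pose(p,uvs,z):
    P=np.array([atz(p,u,z)[:2] for u in uvs]);c=P.mean(0)
    rect=cv2.minAreaRect(P.astype(np.float32))
    w,h=rect[1];B=cv2.boxPoints(rect)
    e=[B[1]-B[0],B[2]-B[1]];e=max(e,key=np.linalg.norm)
    a=np.degrees(np.arctan2(e[1],e[0])); a=(a+90)%180-90
    return c,a,(w,h)
E
python3 - <<'E'
from h import *
import pickle
p=pickle.load(open("w2.pkl","rb"))
for box,z in [((185,10,320,130),49),((198,138,304,215),24)]:
    d=dots(p,box); print([(np.round(x[0],1),x[1]) for x in d])
    if len(d)==6: print(pose(p,[x[0] for x in d],z))
# grey raised top corners / shelf corner holes
for u,z in [((174,13),25),((329,15),25),((181,118),25),((321,118),25)]: print(atz(p,u,z))
t=pickle.load(open("t2.pkl","rb"))
print(arm.observe()["time_s"])
E
```

```text
[(array([282. ,  46.6]), np.float64(450.875)), (array([247.7,  53.4]), np.float64(441.25)), (array([213.9,  60.1]), np.float64(446.4375)), (array([288.1,  90.6]), np.float64(356.8125)), (array([255.1,  96.9]), np.float64(351.8125)), (array([222.7, 103.2]), np.float64(369.625))]
(array([524.86169297, -10.42580254]), np.float32(10.429497), (72.30211639404297, 44.11232376098633))
[(array([221.1, 163.2]), np.float64(243.625)), (array([249.7, 163.6]), np.float64(226.625)), (array([278.6, 163.9]), np.float64(214.4375)), (array([221.8, 196.2]), np.float64(221.8125)), (array([249.5, 196.6]), np.float64(214.3125)), (array([277.3, 196.9]), np.float64(209.0))]
(array([ 522.70823196, -134.54258142]), np.float32(-0.68756866), (44.08628845214844, 72.2935791015625))
[441.53083967  53.51878627  25.        ]
[608.24232148  51.76711203  25.        ]
[440.9309065  -56.67660807  25.        ]
[607.7820822  -56.55616608  25.        ]
4.9
```

Emit:
{"api": "move_arm", "payload": {
  "series": "0.12 0 0 0 0 0.008; 0.26 0 0 0 0 0.008; 0.42 0 0.1 0 0 0.008; 0.56 0 0.2 0 0 0.008; 0.66 0 0.35 0 0 0.008; 0.69 0 0.5 0 0 0.008; 0.69 0 0.65 0 0 0.008; 0.69 0 0.76 0 0 0.008; 0.69 0 0.81 0 0 0.008; 0.69 0 0.837 0 0 0.008"
}}

```text
time_s: 6.15
ee_pos: [525.3, 67.1, 48.5]
ee_rot: [180.0, 0.0, 89.3]
ft_force: [-0.1, -0.1, 0.6]
finger_gap: 0.684
```

```bash
python3 - <<'E'
from h import *
p=snap("wrist","w3.png"); s=arm.observe();print(s["ee_pos"],s["ee_rot"],s["ft_force"])
E
```

```text
[525.06665564  67.05410086  48.05501207] [-1.79993031e+02 -1.07614530e-03  8.93148671e+01] [ 0.73774599 -0.5022323   0.4828982 ]
```

View pics/w3.png

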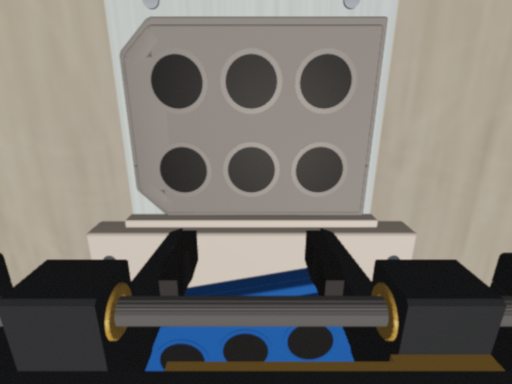

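Emit:
{"api": "move_arm", "payload": {
  "series": "-0.015 0 0 0 0 0; -0.03 0 0 0 0 0; -0.045 0 0 0 0 0; -0.06 0 0 0 0 0; -0.075 0 0 0 0 0; -0.09 0 0 0 0 0; -0.105 0 0 0 0 0; -0.12 0 0 0 0 0; -0.135 0 0 0 0 0; -0.148 0 0 0 0 0"
}}

```text
time_s: 7.45
ee_pos: [524.6, 29.9, 48.5]
ee_rot: [-180.0, 0.0, 89.3]
ft_force: [0.2, 1.5, 0.6]
finger_gap: 0.68
```

```bash
python3 - <<'E'
from h import *
p=snap("top","t3.png"); s=arm.observe();print(s["ee_pos"],s["ee_rot"],s["ft_force"])
p=snap("wrist","w4.png")
a=cv2.imread("pics/t3.png")[170:250,240:370];cv2.imwrite("pics/t3c.png",cv2.resize(a,None,fx=6,fy=6,interpolation=2))
E
```

```text
[524.584394    29.61634447  48.44613166] [-1.79994255e+02  5.67213403e-03  8.93092488e+01] [0.71679335 0.23793593 0.7283743 ]
```

View pics/t3c.png

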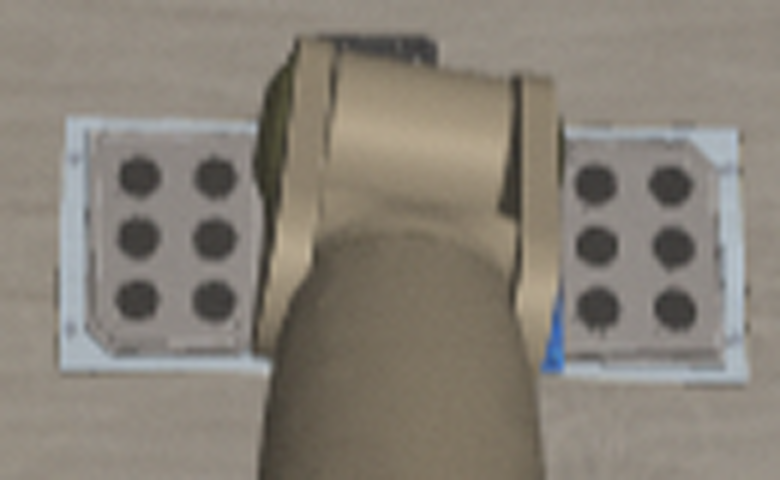

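View pics/w4.png

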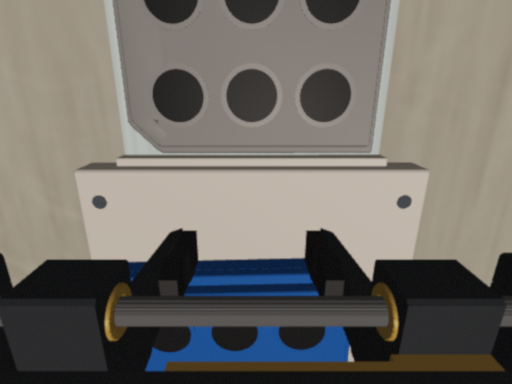

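Emit:
{"api": "move_arm", "payload": {
  "series": "0.02 0 0 0 0 0; 0.02 0 -0.1 0 0 0; 0 0 -0.3 0 0 0; -0.1 0 -0.5 0 0 0; -0.25 0 -0.7 0 0 0; -0.4 0 -0.8 0 0 0; -0.55 0 -0.8 0 0 0; -0.6 0 -0.8 0 0 0; -0.6 0 -0.8 0 0 0; -0.6 0 -0.8 0 0 0",
  "jaw": 0
}}

```text
time_s: 8.8
ee_pos: [522.8, -118.7, 248.2]
ee_rot: [-180.0, -0.0, 89.4]
ft_force: [-0.8, -0.4, 1.1]
finger_gap: 0.004
```

```bash
python3 - <<'E'
from h import *
import pickle
p=snap("wrist","w5.png"); s=arm.observe();print(s["ee_pos"],s["ee_rot"],s["ft_force"])
d=dots(p,(0,0,512,230)); 
for x in d: print(np.round(x[0],1),x[1], np.round(atz(p,x[0],24)[:2],1))
pickle.dump(p,open("w5.pkl","wb"))
E
```

```text
[ 522.85489496 -118.66962228  248.30934861] [-1.79976206e+02 -2.28970402e-02  8.93966846e+01] [-0.08887951  0.36130874 -0.72315787]
[277.7  63.7] 428.75 [553.  -10.2]
[242.3  64.7] 437.3125 [514.  -10.8]
[207.2  65.7] 462.125 [475.2 -11.4]
[210.  110.1] 385.4375 [475.8 -58.9]
[243.5 109.2] 341.0625 [514.4 -58.3]
[468.8 126.2] 382.0 [778.5 -80.2]
[221.4 155.3] 256.3125 [ 486.8 -112. ]
[250.7 155.7] 211.8125 [ 522.3 -112.9]
[222.5 189.9] 234.125 [ 486.3 -156.2]
[251.3 189.9] 225.125 [ 522.5 -156.6]
[280.  189.9] 220.0625 [ 558.6 -157. ]
```

View pics/w5.png

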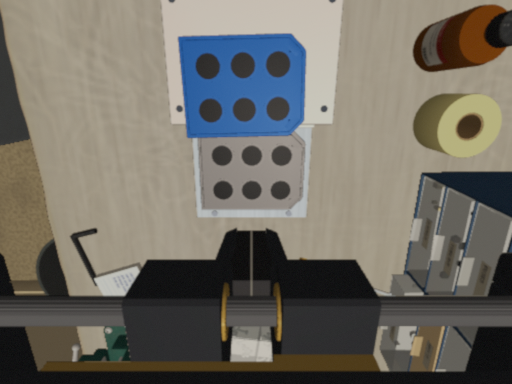

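```bash
python3 - <<'E'
from h import *
import pickle
p=pickle.load(open("w5.pkl","rb"))
U=[(277.7,63.7),(242.3,64.7),(207.2,65.7),(210,110.1),(243.5,109.2),(278,108.7)]
print(pose(p,U,49))
U=[(221.4,155.3),(250.7,155.7),(281.3,155.6),(222.5,189.9),(251.3,189.9),(280,189.9)]
print(pose(p,U,24))
E
```

```text
(array([515.07835743, -34.85602588]), np.float32(0.6637573), (72.87200927734375, 44.56819534301758))
(array([ 522.60127222, -134.6304652 ]), np.float32(-0.579422), (44.20090866088867, 72.51644897460938))
```

Emit:
{"api": "move_arm", "payload": {
  "series": "0 -0.06 0 0 0 0.11; 0.03 -0.15 0 0 0 0.22; 0.1 -0.25 0 0 0 0.33; 0.18 -0.34 0 0 0 0.44; 0.26 -0.367 0.1 0 0 0.55; 0.331 -0.367 0.2 0 0 0.66; 0.331 -0.367 0.35 0 0 0.77; 0.331 -0.367 0.45 0 0 0.88; 0.331 -0.367 0.55 0 0 0.99; 0.331 -0.367 0.6 0 0 1",
  "jaw": 45
}}

```text
time_s: 10.1
ee_pos: [431.7, -35.2, 97.6]
ee_rot: [-180.0, 0.1, -0.6]
ft_force: [0.1, -0.4, -0.3]
finger_gap: 0.512
```

```bash
python3 - <<'E'
from h import *
go([432,-35,48.5],-0.6)
E
```

```text
row [ 0.0015 -0.0008  0.1963] [-0.0004  0.0008  0.0003] mm [ 0.4 -0.2 49.1]
```

Emit:
{"api": "move_arm", "payload": {
  "series": "0 0 0.1 0 0 0; 0 0 0.17 0 0 0; 0 0 0.196 0 0 0; 0.01 0 0.196 0 0 0; 0.02 0 0.196 0 0 0; 0.03 0 0.196 0 0 0; 0.04 0 0.196 0 0 0; 0.05 0 0.196 0 0 0; 0.06 0 0.196 0 0 0; 0.067 0 0.196 0 0 0"
}}

```text
time_s: 11.35
ee_pos: [448.9, -36.2, 49.5]
ee_rot: [-180.0, 0.0, -0.7]
ft_force: [-1.6, 0.7, 0.7]
finger_gap: 0.509
```

```bash
python3 - <<'E'
from h import *
s=arm.observe();print(s["ee_pos"],s["ee_rot"],s["ft_force"])
E
```

```text
[448.93696264 -36.17834538  49.45543584] [-1.79998302e+02  3.46292530e-03 -6.71495621e-01] [-1.62312515  0.73939426  0.69508238]
```

Emit:
{"api": "move_arm", "payload": {
  "series": "-0.03 0 0 0 0 0; -0.03 0 -0.15 0 0 0; -0.03 0.03 -0.35 0 0 -0.1; 0.05 0.1 -0.55 0 0 -0.21; 0.15 0.2 -0.75 0 0 -0.32; 0.25 0.3 -0.8 0 0 -0.43; 0.295 0.338 -0.8 0 0 -0.54; 0.295 0.338 -0.8 0 0 -0.65; 0.295 0.338 -0.8 0 0 -0.76; 0.295 0.338 -0.8 0 0 -0.87",
  "jaw": 60
}}

```text
time_s: 12.6
ee_pos: [521.2, -121.6, 249.2]
ee_rot: [-180.0, -0.0, 77.9]
ft_force: [-0.1, 0.4, 1.0]
finger_gap: 0.683
```

Emit:
{"api": "move_arm", "payload": {
  "series": "0 0 0 0 0 -0.05; 0 0 0 0 0 -0.1; 0 0 0 0 0 -0.131; 0 0 0 0 0 -0.131; 0 0 0 0 0 -0.131; 0 0 0 0 0 -0.131; 0 0 0 0 0 -0.131; 0 0 0 0 0 -0.131; 0 0 0 0 0 -0.131; 0 0 0 0 0 -0.131"
}}

```text
time_s: 13.85
ee_pos: [521.5, -121.6, 249.5]
ee_rot: [-180.0, -0.0, 89.4]
ft_force: [-0.2, 0.5, -0.7]
finger_gap: 0.682
```

```bash
python3 - <<'E'
from h import *
import pickle
p=snap("wrist","w6.png"); s=arm.observe();print(s["ee_pos"],s["ee_rot"],s["ft_force"])
d=dots(p,(150,0,350,230)); 
for x in d: print(np.round(x[0],1),x[1], np.round(atz(p,x[0],24)[:2],1))
pickle.dump(p,open("w6.pkl","wb"))
U=[x[0] for x in d]
if len(U)==12: 
  U.sort(key=lambda u:u[1]); print(pose(p,U[:6],49),pose(p,U[6:],24))
E
```

```text
[ 521.54021344 -121.57121013  249.47757058] [-1.79999975e+02 -1.25386202e-03  8.94122019e+01] [-0.8594224  -0.21793571  0.63872342]
[218.8  62.9] 460.8125 [486.9 -11.7]
[254.1  62.8] 442.3125 [525.8 -11.9]
[289.3  62.6] 441.5 [564.7 -12.1]
[220.3 107.4] 382.6875 [486.6 -59.1]
[253.9 107.2] 344.5 [525.3 -59.3]
[288.  106.2] 284.4375 [564.7 -58.5]
[222.4 152.6] 259.5625 [ 486.8 -112. ]
[252.2 152.7] 241.25 [ 522.9 -112.5]
[281.5 155.4] 122.6875 [ 558.5 -116.1]
[223.5 187.2] 238.6875 [ 486.4 -156.1]
[252.2 187.3] 227.625 [ 522.5 -156.6]
[280.8 187.3] 223.75 [ 558.5 -156.9]
(array([525.38365317, -35.8304951 ]), np.float32(-0.31166077), (44.08211898803711, 72.55951690673828)) (array([ 522.60313681, -135.03422312]), np.float32(-0.68569183), (44.092891693115234, 72.28497314453125))
```

View pics/w6.png

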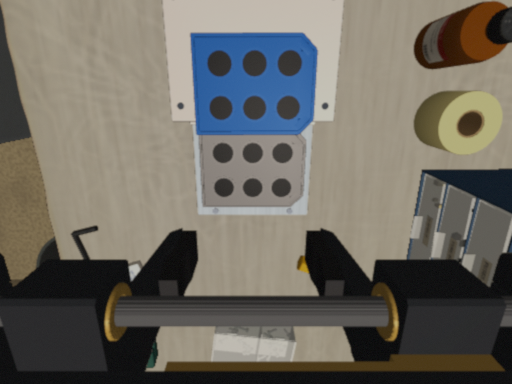

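Emit:
{"api": "move_arm", "payload": {
  "series": "0.1 0 0 0 0 0; 0.25 0 0 0 0 0; 0.4 0 0 0 0 0; 0.55 0.006 0.1 0 0 0; 0.64 0.006 0.25 0 0 0; 0.64 0.006 0.45 0 0 0; 0.64 0.006 0.65 0 0 0; 0.64 0.006 0.77 0 0 0; 0.64 0.006 0.804 0 0 0; 0.64 0.006 0.804 0 0 0"
}}

```text
time_s: 15.15
ee_pos: [525.0, 38.3, 49.0]
ee_rot: [180.0, 0.0, 89.4]
ft_force: [0.3, -0.1, 1.1]
finger_gap: 0.683
```

```bash
python3 - <<'E'
from h import *
s=arm.observe();print(s["ee_pos"],s["ee_rot"],s["ft_force"])
go([523.5,-60,48.5],89.35)
E
```

```text
[525.02656809  38.34484314  48.96949181] [1.79970410e+02 4.27243161e-03 8.94131340e+01] [ 0.29710553 -0.10630619  1.13584272]
row [-0.3934 -0.0021  0.0019] [0.0003 0.     0.0007] mm [-98.4  -0.5   0.5]
```

Emit:
{"api": "move_arm", "payload": {
  "series": "-0.03 0 0.002 0 0 0; -0.052 0 0.002 0 0 0; -0.07 0 0.002 0 0 0; -0.09 -0.001 0.002 0 0 0; -0.11 -0.001 0.002 0 0 0; -0.13 -0.0015 0.002 0 0 0; -0.15 -0.002 0.002 0 0 0; -0.17 -0.002 0.002 0 0 0; -0.19 -0.0025 0.002 0 0 0; -0.21 -0.003 0.002 0 0 0"
}}

```text
time_s: 16.4
ee_pos: [523.4, -14.4, 48.0]
ee_rot: [180.0, -0.0, 89.4]
ft_force: [-0.1, 1.7, 1.3]
finger_gap: 0.679
```

Emit:
{"api": "move_arm", "payload": {
  "series": "-0.02 0 0 0 0 0; -0.04 -0.001 0 0 0 0; -0.06 -0.001 0 0 0 0; -0.08 -0.0015 0 0 0 0; -0.1 -0.002 0 0 0 0; -0.12 -0.002 0 0 0 0; -0.14 -0.0025 0 0 0 0; -0.16 -0.003 0 0 0 0; -0.17 -0.003 0 0 0 0; -0.17 -0.003 0 0 0 0"
}}

```text
time_s: 17.65
ee_pos: [522.3, -56.8, 48.0]
ee_rot: [180.0, 0.0, 89.4]
ft_force: [-0.1, 0.6, 0.6]
finger_gap: 0.678
```

```bash
python3 - <<'E'
from h import *
s=arm.observe();print(s["ee_pos"],s["ee_rot"],s["ft_force"])
p=snap("wrist","w7.png")
p=snap("top","t7.png")
a=cv2.imread("pics/t7.png")[170:250,240:370];cv2.imwrite("pics/t7c.png",cv2.resize(a,None,fx=6,fy=6,interpolation=2))
E
```

```text
[522.25989248 -56.78911034  48.02247294] [1.79990790e+02 9.49409551e-03 8.94033876e+01] [-0.09075191  0.63908916  0.59295313]
```

View pics/t7c.png

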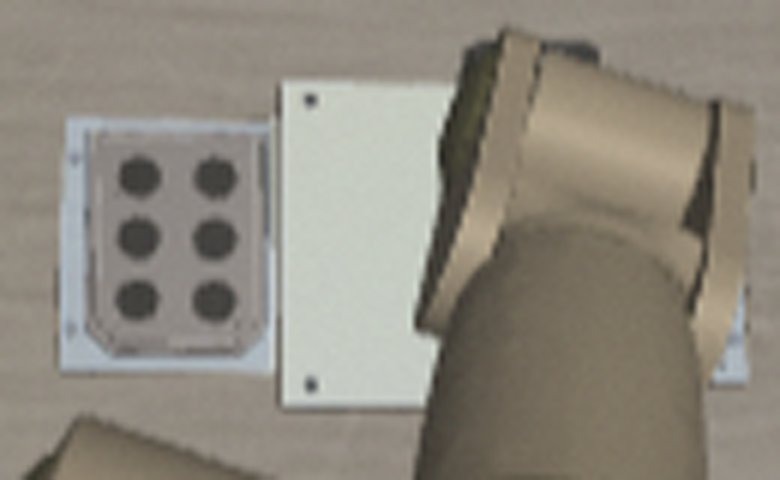

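View pics/w7.png

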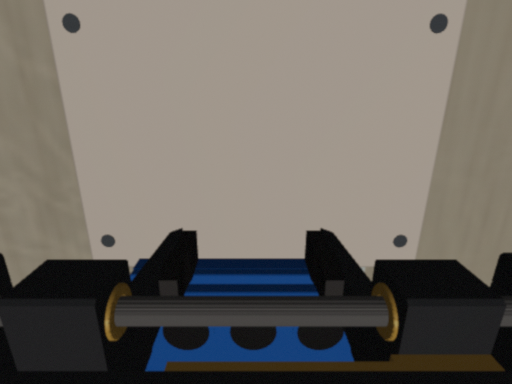

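Emit:
{"api": "move_arm", "payload": {
  "series": "-0.008 0 0 0 0 0; -0.016 0 0 0 0 0; -0.024 0 0 0 0 0; -0.032 0 0 0 0 0; -0.04 -0.001 0 0 0 0; -0.048 -0.001 0 0 0 0; -0.054 -0.001 0 0 0 0; -0.06 -0.001 0 0 0 0; -0.065 -0.001 0 0 0 0; -0.069 -0.001 0 0 0 0"
}}

```text
time_s: 19.0
ee_pos: [521.7, -73.1, 47.9]
ee_rot: [-180.0, -0.1, 89.4]
ft_force: [1.0, 11.0, 1.8]
finger_gap: 0.681
```

```bash
python3 - <<'E'
from h import *
s=arm.observe();print(s["ee_pos"],s["ee_rot"],s["ft_force"])
p=snap("wrist","w8.png")
E
```

```text
[521.73163117 -73.08546206  47.93490059] [-1.79989613e+02 -9.46264072e-02  8.93780400e+01] [ 0.95530604 11.03402835  1.77356602]
```

View pics/w8.png

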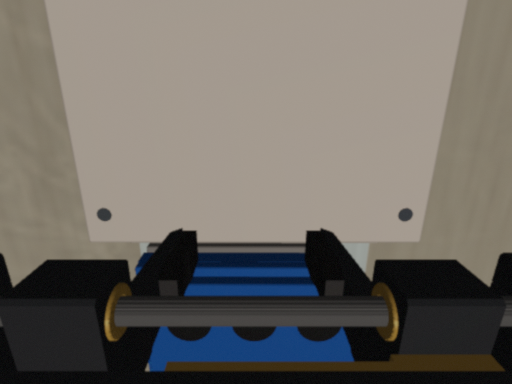

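Emit:
{"api": "move_arm", "payload": {
  "series": "0.04 0 0 0 0 0; 0.04 0 -0.1 0 0 0; 0.04 0 -0.25 0 0 0; -0.05 0 -0.4 0 0 0; -0.15 0 -0.5 0 0 0; -0.25 0 -0.6 0 0 0; -0.35 0 -0.7 0 0 0; -0.35 0 -0.7 0 0 0; -0.35 0 -0.7 0 0 0; -0.35 0 -0.7 0 0 0",
  "jaw": 0
}}

```text
time_s: 20.3
ee_pos: [520.7, -160.3, 222.0]
ee_rot: [-179.9, -0.0, 89.5]
ft_force: [0.9, -0.1, -0.2]
finger_gap: 0.003
```

```bash
python3 - <<'E'
from h import *
import pickle
p=snap("wrist","w9.png"); s=arm.observe();print(s["ee_pos"],s["ee_rot"],s["ft_force"])
d=dots(p,(150,0,350,230)); 
for x in d: print(np.round(x[0],1),x[1], np.round(atz(p,x[0],44)[:2],1))
pickle.dump(p,open("w9.pkl","wb"))
U=[x[0] for x in d]
if len(U)==6: 
  for z in (40,44,48): print(pose(p,U,z))
E
```

```text
[ 520.72142289 -160.44467592  222.13993832] [-1.79922879e+02 -4.07877538e-02  8.94662694e+01] [0.00121291 0.16864938 0.26497759]
[217.6 126.2] 421.625 [ 486.4 -113.7]
[252.7 126.2] 378.0625 [ 522.3 -114.1]
[219.  168.1] 375.125 [ 486.  -157.7]
[252.7 168.2] 345.875 [ 522.  -158.2]
[286.6 168.4] 329.625 [ 558.1 -158.7]
```

View pics/w9.png

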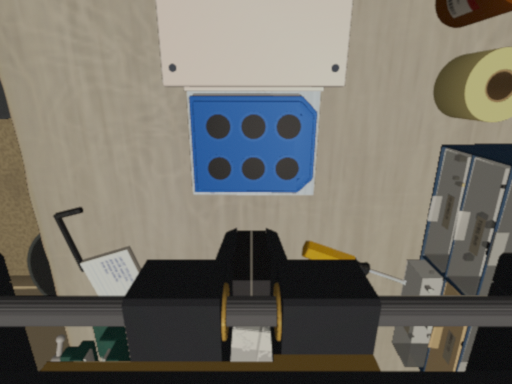

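Emit:
{"api": "move_arm", "payload": {
  "series": "0.05 0.0065 0.05 0 0 0; 0.103 0.0065 0.15 0 0 0; 0.103 0.0065 0.27 0 0 0; 0.103 0.0065 0.39 0 0 0; 0.103 0.0065 0.5 0 0 0; 0.103 0.0065 0.57 0 0 0; 0.103 0.0065 0.6 0 0 0; 0.103 0.0065 0.61 0 0 0; 0.103 0.0065 0.616 0 0 0; 0.103 0.0065 0.616 0 0 0"
}}

```text
time_s: 21.6
ee_pos: [523.0, -135.6, 69.4]
ee_rot: [180.0, 0.0, 89.4]
ft_force: [-0.3, -1.1, 0.6]
finger_gap: 0.011
```

Emit:
{"api": "move_arm", "payload": {
  "series": "0 0 0.004 0 0 0; 0 0 0.008 0 0 0; 0 0 0.012 0 0 0; 0 0 0.016 0 0 0; 0 0 0.02 0 0 0; 0 0 0.022 0 0 0; 0 0 0.024 0 0 0; 0 0 0.026 0 0 0; 0 0 0.026 0 0 0; 0 0 0.026 0 0 0"
}}

```text
time_s: 22.85
ee_pos: [522.8, -135.6, 62.6]
ee_rot: [180.0, 0.0, 89.4]
ft_force: [-0.2, 0.0, 1.6]
finger_gap: 0.004
```

Emit:
{"api": "move_arm", "payload": {
  "series": "0 0 0.002 0 0 0; 0 0 0.004 0 0 0; 0 0 0.006 0 0 0; 0 0 0.008 0 0 0; 0 0 0.01 0 0 0; 0 0 0.012 0 0 0; 0 0 0.012 0 0 0; 0 0 0.012 0 0 0; 0 0 0.012 0 0 0; 0 0 0.012 0 0 0"
}}

```text
time_s: 24.1
ee_pos: [522.8, -135.6, 59.4]
ee_rot: [180.0, 0.0, 89.4]
ft_force: [-0.3, 0.0, 1.9]
finger_gap: 0.006
```

Emit:
{"api": "move_arm", "payload": {
  "series": "0 0 0.001 0 0 0; 0 0 0.002 0 0 0; 0 0 0.003 0 0 0; 0 0 0.004 0 0 0; 0 0 0.005 0 0 0; 0 0 0.006 0 0 0; 0 0 0.007 0 0 0; 0 0 0.008 0 0 0; 0 0 0.008 0 0 0; 0 0 0.008 0 0 0"
}}

```text
time_s: 25.35
ee_pos: [522.9, -135.6, 59.4]
ee_rot: [180.0, 0.0, 89.4]
ft_force: [-9.6, 2.9, 23.0]
finger_gap: 0.005
```

Emit:
{"api": "move_arm", "payload": {
  "series": "0 0 0.01 0 0 0; 0 0 0.01 0 0 0; 0 0 -0.02 0 0 0; 0 0 -0.1 0 0 0; -0.03 0 -0.3 0 0 0; -0.06 0 -0.5 0 0 0; -0.1 0 -0.65 0 0 0; -0.1 0 -0.65 0 0 0; -0.1 0 -0.65 0 0 0; -0.1 0 -0.65 0 0 0"
}}

```text
time_s: 26.6
ee_pos: [522.1, -160.1, 218.5]
ee_rot: [-179.9, -0.1, 89.4]
ft_force: [0.1, -0.3, -0.4]
finger_gap: 0.003
```

```bash
python3 - <<'E'
from h import *
import pickle
p=snap("wrist","w10.png"); s=arm.observe();print(s["ee_pos"],s["ee_rot"],s["ft_force"])
d=dots(p,(150,0,350,230)); 
for x in d: print(np.round(x[0],1),x[1], np.round(atz(p,x[0],40)[:2],1), np.round(atz(p,x[0],44)[:2],1))
pickle.dump(p,open("w10.pkl","wb"))
print(arm.mark_of("upper_tray_cut_end",p)[:1],arm.mark_of("upper_tray_top",p)[:1])
E
```

```text
[ 522.20242881 -160.17668078  218.71452508] [-1.79880064e+02 -6.78765531e-02  8.94305791e+01] [ 0.49402919 -0.54323278  0.17880109]
[216.5 126.5] 421.75 [ 486.6 -113.8] [ 487.1 -113.3]
[251.6 126.5] 373.4375 [ 522.5 -114.1] [ 522.5 -113.7]
[218.  168.4] 372.5 [ 486.2 -157.9] [ 486.7 -156.9]
[251.7 168.5] 346.0625 [ 522.2 -158.4] [ 522.2 -157.4]
[285.7 168.7] 329.5625 [ 558.5 -158.9] [ 558.  -157.9]
[{'point': [310.1, 146.6], 'score': 0.58}] [{'point': [249.8, 145.9], 'score': 0.62}]
```

View pics/w10.png

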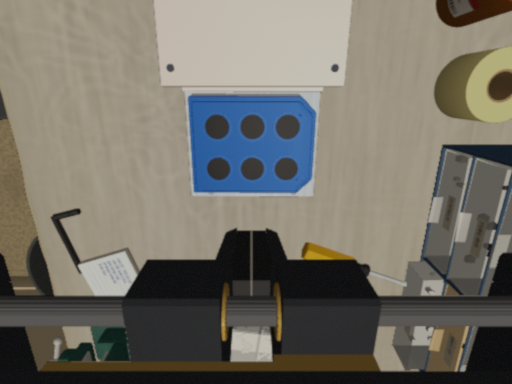

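Emit:
{"api": "move_arm", "payload": {
  "series": "0.05 0.08 0.05 0 0 0; 0.1 0.158 0.15 0 0 0; 0.1 0.158 0.28 0 0 0; 0.1 0.158 0.4 0 0 0; 0.1 0.158 0.5 0 0 0; 0.1 0.158 0.58 0 0 0; 0.1 0.158 0.61 0 0 0; 0.1 0.158 0.62 0 0 0; 0.1 0.158 0.625 0 0 0; 0.1 0.158 0.628 0 0 0"
}}

```text
time_s: 28.0
ee_pos: [562.5, -136.1, 63.5]
ee_rot: [179.9, 0.0, 89.4]
ft_force: [0.1, -0.3, -0.1]
finger_gap: 0.003
```

Emit:
{"api": "move_arm", "payload": {
  "series": "0 0 0.002 0 0 0; 0 0 0.004 0 0 0; 0 0 0.006 0 0 0; 0 0 0.008 0 0 0; 0 0 0.01 0 0 0; 0 0 0.012 0 0 0; 0 0 0.014 0 0 0; 0 0 0.014 0 0 0; 0 0 0.014 0 0 0; 0 0 0.014 0 0 0"
}}

```text
time_s: 29.25
ee_pos: [562.3, -136.0, 59.5]
ee_rot: [-180.0, -0.0, 89.4]
ft_force: [0.3, -0.4, 0.4]
finger_gap: 0.003
```

Emit:
{"api": "move_arm", "payload": {
  "series": "0 0 0.001 0 0 0; 0 0 0.002 0 0 0; 0 0 0.003 0 0 0; 0 0 0.004 0 0 0; 0 0 0.004 0 0 0; 0 0 0.004 0 0 0; 0 0 0.004 0 0 0; 0 0 0.004 0 0 0; 0 0 0.004 0 0 0; 0 0 0.004 0 0 0"
}}

```text
time_s: 30.5
ee_pos: [562.3, -136.0, 59.4]
ee_rot: [180.0, 0.0, 89.4]
ft_force: [-4.1, 0.6, 10.5]
finger_gap: 0.0
```

Emit:
{"api": "move_arm", "payload": {
  "series": "0 0 -0.02 0 0 0; 0 -0.05 -0.04 0 0 0; 0 -0.15 -0.04 0 0 0; 0 -0.25 -0.04 0 0 0; 0 -0.32 -0.03 0 0 0; 0 -0.32 -0.01 0 0 0; 0 -0.32 -0.004 0 0 0; 0 -0.32 -0.004 0 0 0; 0 -0.32 -0.004 0 0 0; 0 -0.32 -0.004 0 0 0"
}}

```text
time_s: 31.75
ee_pos: [482.5, -135.2, 59.4]
ee_rot: [180.0, 0.0, 89.4]
ft_force: [0.3, -0.2, -0.4]
finger_gap: 0.007
```

Emit:
{"api": "move_arm", "payload": {
  "series": "0 0 0.001 0 0 0; 0 0 0.002 0 0 0; 0 0 0.003 0 0 0; 0 0 0.004 0 0 0; 0 0 0.004 0 0 0; 0 0 0.004 0 0 0; 0 0 0.004 0 0 0; 0 0 0.004 0 0 0; 0 0 0.004 0 0 0; 0 0 0.004 0 0 0"
}}

```text
time_s: 33.0
ee_pos: [482.5, -135.2, 59.4]
ee_rot: [180.0, 0.0, 89.4]
ft_force: [-3.5, 2.2, 11.6]
finger_gap: 0.006
```

Contact is solid at TCP z 59.4 at the centre and at both ends, so the tray is home and level. I'll retract and take a last look.

Emit:
{"api": "move_arm", "payload": {
  "series": "0 0 -0.02 0 0 0; 0 0.05 -0.1 0 0 0; -0.03 0.1 -0.3 0 0 0; -0.06 0.16 -0.5 0 0 0; -0.1 0.16 -0.65 0 0 0; -0.1 0.16 -0.65 0 0 0; -0.1 0.16 -0.65 0 0 0; -0.1 0.16 -0.65 0 0 0; -0.1 0.16 -0.65 0 0 0; -0.1 0.16 -0.65 0 0 0"
}}

```text
time_s: 34.25
ee_pos: [522.0, -160.5, 220.6]
ee_rot: [-180.0, -0.0, 89.4]
ft_force: [-0.3, 0.7, 0.5]
finger_gap: 0.004
```

```bash
python3 - <<'E'
from h import *
p=snap("wrist","w11.png"); s=arm.observe();print(s["ee_pos"],s["ft_force"])
for x in dots(p,(150,0,350,230)): print(np.round(x[0],1), np.round(atz(p,x[0],40)[:2],1))
snap("scene","s11.png")
E
```

```text
[ 521.96884093 -160.47956914  220.7028162 ] [-1.07271276 -0.3215005  -0.30578915]
[216.5 125.7] [ 486.7 -113.8]
[251.5 125.8] [ 522.6 -114.2]
[218.  167.5] [ 486.2 -157.9]
[251.6 167.6] [ 522.3 -158.4]
[285.4 167.8] [ 558.6 -159. ]
```

View pics/s11.png

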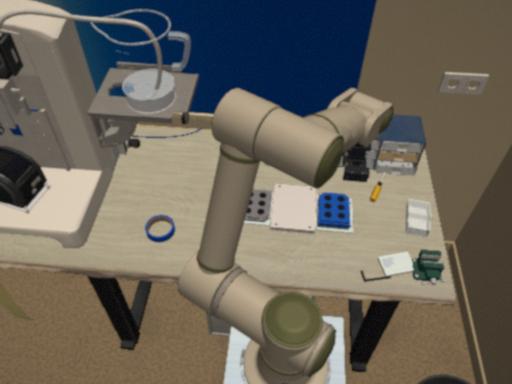

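```bash
python3 -c "
from plant import arm
print(arm.close_job())"
```

```text
the job is handed in; nothing more can be done
None
```

The blue tray is fully home and level on the matching grey tray, the one on the robot's right. I handed the job in at about 34 s of the 69 s allowed.

**What I did:** I squared the tray with two fingertips against its side, pushed its end to correct its position along stand x, and slid it across. It was stopped with 11 N of sideways force once the skirt had caught. I then pressed it down with closed fingers at the middle (about 23 N), and checked it with about 11 N at each end.

**Last checks:**
- **Height and level:** the fingers stopped at the same height at the middle and both ends, with the tray top at about 40.4 mm. The expected height fully home is 40 mm.
- **Position:** the marks put its centre at (522.4, -136.2) mm against (522.6, -134.6) mm for the grey tray, about 1.6 mm off. The limit is 5 mm.
- **Cut ends:** the picture after the main press shows the blue tray's cut corners at the same end as the grey tray's. I did not measure the distance between the cut ends separately.
- **Robot:** the gripper was well clear of everything when I handed in.

**Less certain:**
- **Marks found:** one of the six marks was missed in the last pictures, so the final position rests on five.
- **Bystanders:** I did not measure them again at the end. The arm hid the cups, bottle and label roll in the last picture, but its moves stayed clear of them and no contact showed in the forces.

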